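# Rock a stuck heating block out of a dry-block heater

### The arm

A 6-joint arm with a two-finger parallel gripper is mounted at the origin on a cart in front of the work surface, level with it; the furniture and walls round the work are solid. World frame = base frame: x ahead of the robot, y to its left, z up, the work surface at z = 0. Lengths are in mm, angles in rad, forces in N, time in s.
With the tool pointing down it reaches from about 400 to 925 mm from the base axis. Payload 12.5 kg.
Tool frame: the origin (TCP) lies at the very end of the fingers, on their centre line; the grasp point (between the pads) lies 19 mm behind it; z points along the fingers, y is the line along which they close (so a half turn about z gives the same grasp; the last joint's range is limited). The gripper opens to 95 mm and grips with 3 to 60 N. Pads are 20 mm wide; open, the fingers measure 119 mm over their backs; the gripper's body (75 mm by 180 mm) begins 59 mm behind the grasp point.
Start: joints at [-1.265, 0.491, 1.559, -0, 1.092, -0.106], TCP at [250.187, -572.762, 192.761] pointing down, gripper open.
Joint ranges: [-3.1, 3.1], [-0.84, 2.19], [0.05, 2.79], [-1.13, 4.28], [0.06, 2.93], [-2.69, 2.69]. Speed limits (rad/s): [2.22, 2.22, 2.79, 3.14, 3.14, 3.14].

### API

Orientations are given as [roll, pitch, yaw] about the fixed x, y, z axes, in that order (R = Rz(yaw) Ry(pitch) Rx(roll)).
In Python, from cell import state, read_camera, camera_info, job_done gives the robot as it stands.
- The arm moves only by the tool send_path, called by a JSON object that holds its "op" and its "data", one argument or row to a line. Schema: {"type":"object","properties":{"plan":{"type":"array","items":{"type":"array","prefixItems":[{"type":"array","items":{"type":"number"},"minItems":3,"maxItems":3},{"type":"number"},{"type":"number"}],"minItems":3,"maxItems":3},"minItems":1,"maxItems":5},"only":{"type":"string"},"quiet":{"type":"boolean"},"lines":{"type":"string"}},"required":["plan"],"additionalProperties":false}. plan is a list of rows, 1 to 5 of them, each written [[dx, dy, dz], turn, opening]: dx, dy, dz in shares of 250 mm (1.0 is 250 mm), then a turn about the tool's z in fractions of the full range, 1 being pi rad, then the opening from 0.0 (shut) to 1.0 (fully open); each row is the pose to reach, as a shift and turn from the pose commanded when the call began, along the tool's axes at that moment; what a row does not reach only later rows make up. A row lasts 1/12 s, in which the tool goes at most 41.7 mm and 0.125 rad, less where a joint would pass 70% of its speed; a pose out of reach is approached as far as the arm can. The fingers move at their own pace and stop on an object; the grip force is fixed at half the most. Time passes only in rows, so rows that do not move let the fingers close. The tool returns the time, the measured TCP pose, the force, the opening and the grip force at its end. only (a regular expression) keeps the lines of the reply that match it, lines (a string "A,B") keeps lines A to B, and quiet returns only ok. Input that does not fit is refused with a message, and nothing moves.
- state(): the state, without advancing time (a new reading comes with each control period).
- read_camera(name): name is "side" or "top" or "wrist"; returns (picture, depth): 400x640x3 uint8, red, green, blue; 400x640 float32, mm along the optical axis (not along the pixel's ray), 0 where there is no reading.
- camera_info(name): a dict with "vertical_fov" (degrees; the focal length in pixels is half the picture's height over the tangent of half this angle, whatever the lens; pixels are square), "cx", "cy" (the principal point, pixels), "dist_coeffs" ([k1, k2, p1, p2, k3] as OpenCV has them; the pictures are not rectified), "origin" and "attitude" of the camera in the world. Camera axes: x right, y down, z forward; pixel columns grow to the right and rows downward; lengths in mm; the calibration is good to about 2 mm. A picture is of the moment at which its call begins: read the wrist's pose just before it. camera_info takes no time and is no camera call; for the wrist camera it gives the pose at the moment of the call.
- job_done(): hands the job in; it is judged then, once.
The state is a dict: "t": time; "joints": joint angles; "qvel": joint speeds; "tau": joint torques, N m; "eef_pos": TCP position; "tcp_rot": TCP orientation; "ft_force": force on the tool from outside, world axes, zero at the start; "moment": the same for the moment, N m; "opening": opening from 0.0 (shut) to 1.0 (fully open); "grip_force": force on a finger pad.
Only numpy, scipy, OpenCV 4.12 (cv2) and the standard library are available. Lean on these libraries where they do the work, as an engineer would, in place of code of your own. Each camera call takes 0.05 s, during which the arm holds its last target. There are 200 camera calls.

### The job

The aluminium block of the dry-block heater has stuck in its well and has to come out for cleaning. Take the black lifting handle screwed into the block and rock it to and fro along the handle's length, away from you and back towards you, easing it up a little with every rock until the block comes free of the well, and finish still holding it upright and just clear, a centimetre or two above the well. The heater stands on the bench only by its own weight: do not lift, tip or drag it along by pulling straight up, and leave the other things on the bench alone.

Things in the scene. Friction and masses are not known exactly. Their poses are not given: they have to be found in the camera images.
- heater: White dry-block heater, 245 mm deep (x), 170 mm wide (y), 76 mm high, 4 kg, loose on four rubber feet; only its weight (39 N) holds it down. Origin under the centre of its well at bench height, z up; its sloping grey panel with a display faces its -x side, towards the robot within 25 degrees. A straight pull on the stuck block takes 45 to 65 N and would pick the heater up.
- well (a point): Centre of the well's mouth, level with the heater's top (76 mm above the bench); axes as the heater's. The well is 76 mm (x) by 71 mm (y), 40 mm deep. Low in it two spring-backed plates, 5 to 19 mm above the well floor, press on the block's +y and -y faces with 42 N each. The block is free of them once its underside is 19 mm above the well floor, and out of the well at 40 mm.
- block: Aluminium block 70 mm (x) by 56 mm (y) by 48 mm high with six blind holes, 0.45 kg with its handle. Origin: centre of its underside, axes parallel to the heater's. It starts on the well floor, 8 mm proud of the heater, with 3 mm play before and behind it (x), so it tilts up to about 8 degrees either way about y. While it is being tilted, 10 to 25 N of upward pull make it creep up 1 to 4 mm a rock.
- grip (a point): Centre of the black rubber crossbar of the lifting handle, 119 mm above the block's underside (155 mm above the bench at the start). The bar is 76 mm long (along the block's x), 14 mm thick (y), 20 mm high, on a 10 mm rod that rises from the middle of the block; grasp it from above across its 14 mm. Rocking moves it up to about 12 mm to and fro along the block's x.
- notebook: Blue notebook 214 x 152 x 16 mm lying right of the heater; origin at the centre of its underside. Leave alone.
- wash_bottle: White wash bottle 65 x 111 x 200 mm standing left of and behind the heater; origin at the centre of its underside. Leave alone.
- flask: Conical flask, 64 mm across, 105 mm high, left of the heater; origin at the centre of its underside. Leave alone.
- calculator: Pocket calculator 150 x 78 x 16 mm at the left; origin at the centre of its underside. Leave alone.
- marker: Red marker 118 mm long, 16 mm thick, lying front left; origin at the centre of its underside. Leave alone.
There are look-alikes about, which are no part of the job. What is shaped like the block but red is not meant.

How it is judged (in metres and radians):
On the way, in this order (a step that is already met when the one before it is completed fails the run):
1. the block, still between the plates, is rocked away from the robot (handle at least 6 mm along the heater's +x) (x of grip in the frame of well above 0.006 m and z of block in the frame of well below -0.018 m and contact force between the fingers and block above 2 N), for 0.05 s.
2. the block, still in the well, is rocked back towards the robot (handle at least 6 mm along the heater's -x) (x of grip in the frame of well below -0.006 m and z of block in the frame of well below -0.005 m and contact force between the fingers and block above 2 N), for 0.05 s.
At the end, for the whole second after the job is handed in: The gripper holds the block by its handle, still, upright within about 11 degrees, its underside 3 to 50 mm above the heater's top and within 30 mm of the middle of the well, touching nothing of the heater, which stands on the bench (z of block in the frame of well between 0.003 and 0.05 m and horizontal distance between block and well below 0.03 m and angle between block's own z axis and vertical below 0.2 rad and contact force between the fingers and block above 2 N and contact force between block and heater below 0.3 N and linear speed of block below 0.03 m/s and height (world z) of heater below 0.003 m and angle between heater's own z axis and vertical below 0.03 rad); the arm keeps its last pose, push and grip.
It fails at once if the heater is lifted off the bench (height (world z) of heater above 0.006 m).
It fails at once if the heater is tipped (angle between heater's own z axis and vertical above 0.07 rad).
It fails at once if the heater is dragged along (distance of heater from where it was at the start of the episode above 0.03 m).
It fails at once if another thing on the bench is disturbed (distance of any of notebook, wash_bottle, flask, calculator, marker from where it was at the start of the episode above 0.02 m).
It also fails if it takes over 67 s, if anything falls off the work surface, if the arm or the gripper's body presses on something with over 40 N, if the wrist force passes 120 N, or if a joint passes its speed limit or range.

## Working session

There is one attempt and no reset: what is moved stays moved. The work goes in short steps, Python scripts to look and compute and a tool call to move; the robot and the scene stay as the last step left them, time stands still between calls to the robot, and variables do not carry over. Pictures are saved under pics/ and viewed, at most 10 in all, crops included, and the job is handed in when it is done.

```bash
ls; mkdir -p pics; python3 - <<'E'
from cell import *
import cv2
s=state();print(s)
for n in("top","side"):
    p,d=read_camera(n);print(n,camera_info(n))
    cv2.imwrite(f"pics/{n}0.png",p[:,:,::-1]); 
    import numpy as np; np.save(f"pics/{n}0.npy",d)
E
```

```text
pics
{'t': 0.0, 'joints': array([-1.26458787e+00,  4.91554344e-01,  1.55945280e+00,  1.64788273e-05,
        1.09168190e+00, -1.05583448e-01]), 'qvel': array([-7.43254782e-06, -9.23334122e-04, -1.33796263e-04,  2.53219932e-04,
        2.87777306e-04,  2.34820831e-04]), 'tau': array([-2.56395062e-03, -6.12649870e+01, -2.58188206e+01,  6.90545049e-02,
        4.79899545e-02, -1.33376898e-04]), 'eef_pos': array([ 250.11168247, -572.48476327,  192.16384533]), 'tcp_rot': array([-3.14050391e+00, -1.30079425e-04,  4.11784225e-01]), 'ft_force': array([-0.53238986,  0.18535702, -0.27495076]), 'moment': array([-0.01592071, -0.00649863,  0.02968057]), 'grip_force': 0.0, 'opening': 0.9960882204643474}
top {'vertical_fov': 53.24078348182383, 'cx': 319.32798995148073, 'cy': 198.86769786382663, 'dist_coeffs': array([-0.0904644,  0.       ,  0.       ,  0.       ,  0.       ]), 'origin': array([ 399.68853485,  206.019031  , 1515.71124711]), 'attitude': array([-3.05583851,  0.00772829, -1.57644211])}
side {'vertical_fov': 51.18200461515489, 'cx': 315.7857749518372, 'cy': 193.11094246900348, 'dist_coeffs': array([-0.03783936,  0.        ,  0.        ,  0.        ,  0.        ]), 'origin': array([ 483.21420049, 1315.66121655,  536.97501009]), 'attitude': array([-1.93467197,  0.01478418, -3.08332445])}
```

View pics/top0.png

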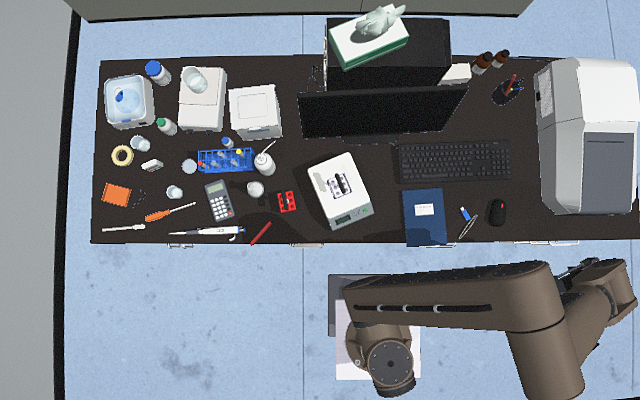

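View pics/side0.png

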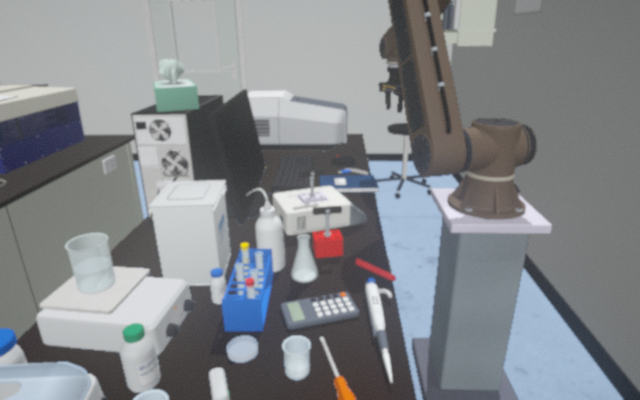

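The top view shows the heater at about (340,190) with its block and handle at (340,185). The look-alike is the red block at (288,200), which is at (327,242) in the side view. I choose the one in the white heater and check it in close crops.

```bash
cat > h.py <<'E'
import numpy as np, cv2
from cell import *
from scipy.spatial.transform import Rotation as Ro
def K(c):
    f=200/np.tan(np.radians(c["vertical_fov"])/2); return np.array([[f,0,c["cx"]],[0,f,c["cy"]],[0,0,1]])
def rayn(c,uv):
    n=cv2.undistortPoints(np.array([[uv]],float),K(c),c["dist_coeffs"])[0,0]
    return np.array(c["origin"]),Ro.from_euler("xyz",c["attitude"]).apply([*n,1])
def atz(c,uv,z):
    o,r=rayn(c,uv); return o+r*(z-o[2])/r[2]
def tri(obs):
    A=np.zeros((3,3));b=np.zeros(3);L=[]
    for c,uv in obs:
        o,r=rayn(c,uv);r=r/np.linalg.norm(r);P=np.eye(3)-np.outer(r,r);A+=P;b+=P@o;L.append((o,P))
    x=np.linalg.solve(A,b); return x,[np.linalg.norm(P@(x-o)) for o,P in L]
def proj(c,p):
    R=Ro.from_euler("xyz",c["attitude"]).inv(); q=R.apply(np.array(p)-c["origin"])
    return cv2.projectPoints(q.reshape(1,1,3),np.zeros(3),np.zeros(3),K(c),c["dist_coeffs"])[0].ravel()
E
python3 - <<'E'
import cv2,numpy as np
a=cv2.imread("pics/top0.png")[145:235,300:380];b=cv2.imread("pics/side0.png")[165:240,268:358]
a=cv2.resize(a,None,fx=5,fy=5,interpolation=3)[:450];b=cv2.resize(b,None,fx=4.4,fy=4.4,interpolation=3)
o=np.zeros((450,800,3),np.uint8);o[:450,:400]=a;o[:330,402:402+396]=b;cv2.imwrite("pics/c0.png",o)
E
```

```text
(no output)
```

View pics/c0.png

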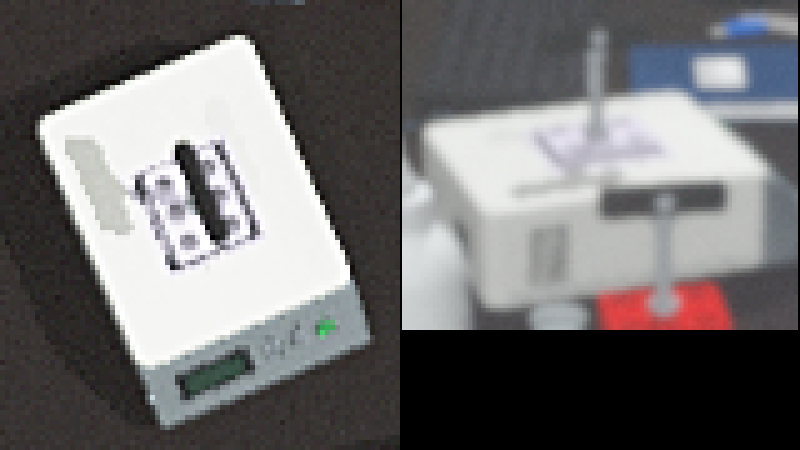

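The crop confirms it: the white heater with the grey block and a black bar, ends at about top (336.6,173.6) to (343.6,193). In the side view the rod runs from (312,172) to (312,196). The red look-alike stands in front of it.

```bash
python3 - <<'E'
from h import *
t,s=camera_info("top"),camera_info("side")
cr=lambda u,v:(300+u/5-.4,145+v/5-.4)
sd=lambda u,v:(268+(u-402)/4.4-.4,165+v/4.4-.4)
print("bar tri",tri([(t,cr(201,191)),(s,sd(597,40))]))
print("bar ends z165",atz(t,cr(181,142),165),atz(t,cr(219,241),165))
B=[atz(t,cr(*p),84) for p in[(137,178),(220,143),(258,238),(175,268)]]
print("block",np.mean(B,0),[np.linalg.norm(B[i]-B[(i+1)%4]) for i in range(4)])
d=(B[1]+B[0]-B[2]-B[3]);print("yaw blk",np.degrees(np.arctan2(d[1],d[0])))
H=[atz(t,cr(*p),76) for p in[(40,115),(253,33),(352,280),(137,366)]]
print(H);d=(H[0]-H[3]+H[1]-H[2]);print("yaw heater",np.degrees(np.arctan2(d[1],d[0])),np.linalg.norm(H[0]-H[1]))
dep=np.load("pics/top0.npy")
for u,v in[(340,183),(341,186),(336,190)]:
    z=dep[v,u]; o,r=rayn(t,(u,v)); print((u,v),o+r*z)
c=camera_info("wrist");print(c)
E
```

```text
bar tri (array([570.34962681, 145.06449456, 151.84733667]), [np.float64(1.7029716267909987), np.float64(1.7029716267907409)])
bar ends z165 [604.23000822 159.01091696 165.        ] [536.06172151 133.80181102 165.        ]
block [569.28269826 144.72330546  84.        ] [np.float64(65.364588366064), np.float64(74.28890737396343), np.float64(63.74761061927959), np.float64(70.81340538570043)]
yaw blk 21.646388454439705
[array([638.30632874, 258.5974867 ,  76.        ]), array([698.07835819, 102.3549578 ,  76.        ]), array([516.06268845,  32.95790415,  76.        ]), array([454.80371211, 189.16059162,  76.        ])]
yaw heater 20.798161194897663 167.28545466237483
(340, 183) [569.1997362  145.20524069 169.06795741]
(341, 186) [559.34236007 141.74294304 165.44683156]
(336, 190) [554.64488581 156.031591    83.2137567 ]
{'vertical_fov': 70.40155440524187, 'cx': 321.2666853220223, 'cy': 202.85798013799476, 'dist_coeffs': array([-0.00965517,  0.        ,  0.        ,  0.        ,  0.        ]), 'origin': array([ 311.06250904, -546.27795113,  383.98699545]), 'attitude': array([ 2.89959027e+00,  1.45986185e-03, -1.15896081e+00])}
```

The bar centre is at about (570,145,155) with yaw 0.365, and the heights and sizes agree with the text. The tool yaw nearly matches already. I go up first, then across.

Units first: shifts go in shares of 250 mm and turns go in shares of pi rad. So 116 mm / 250 = 0.464, -106 mm / 250 = -0.424.

{"op": "send_path", "data": {
  "plan": [
    [[0, 0, -0.18], 0, 1],
    [[0, 0, -0.24], 0, 1],
    [[0.24, -0.216, -0.24], 0, 1],
    [[0.36, -0.324, -0.24], 0, 1],
    [[0.464, -0.424, -0.24], 0, 1]
  ]
}}

```text
t: 0.52
eef_pos: [301.3, -457.3, 252.4]
tcp_rot: [-3.141, -0.0, 0.41]
ft_force: [0.4, -0.5, 0.5]
opening: 0.999
grip_force: 0.0
```

{"op": "send_path", "data": {
  "plan": [
    [[0.12, -0.108, 0], 0, 1],
    [[0.24, -0.216, 0], 0, 1],
    [[0.36, -0.324, 0], 0, 1],
    [[0.464, -0.424, 0], 0, 1],
    [[0.58, -0.528, 0], 0, 1]
  ]
}}

```text
t: 0.93
eef_pos: [381.4, -277.9, 252.7]
tcp_rot: [-3.142, 0.0, 0.412]
ft_force: [1.2, -0.5, 0.6]
opening: 1.001
grip_force: 0.0
```

{"op": "send_path", "data": {
  "plan": [
    [[0.12, -0.108, 0], 0, 1],
    [[0.24, -0.216, 0], 0, 1],
    [[0.36, -0.324, 0], 0, 1],
    [[0.464, -0.424, 0], 0, 1],
    [[0.58, -0.528, 0], 0, 1]
  ]
}}

```text
t: 1.35
eef_pos: [461.5, -98.8, 252.7]
tcp_rot: [3.142, 0.0, 0.412]
ft_force: [0.5, -0.3, -0.2]
opening: 0.998
grip_force: 0.0
```

In the tool's units: 174 mm / 250 = 0.696, -159 mm / 250 = -0.636.

{"op": "send_path", "data": {
  "plan": [
    [[0.14, -0.128, 0], 0, 1],
    [[0.28, -0.256, 0], 0, 1],
    [[0.42, -0.384, 0], 0, 1],
    [[0.56, -0.512, 0], 0, 1],
    [[0.696, -0.636, 0], 0, 1]
  ]
}}

```text
t: 1.77
eef_pos: [546.3, 91.9, 252.6]
tcp_rot: [3.142, 0.0, 0.412]
ft_force: [0.5, -0.9, -0.2]
opening: 1.001
grip_force: 0.0
```

{"op": "send_path", "data": {
  "plan": [
    [[0, 0, 0], 0.015, 1],
    [[0, 0, 0], 0.015, 1],
    [[0, 0, 0], 0.015, 1],
    [[0, 0, 0], 0.015, 1]
  ]
}}

```text
t: 2.1
eef_pos: [545.7, 88.9, 252.6]
tcp_rot: [3.142, 0.0, 0.365]
ft_force: [0.9, -0.0, 0.4]
opening: 1.001
grip_force: 0.0
```

```bash
python3 - <<'E'
from h import *
np.save("pics/w1c.npy",camera_info("wrist"),allow_pickle=True)
p,d=read_camera("wrist");cv2.imwrite("pics/w1.png",p[:,:,::-1]);np.save("pics/w1d.npy",d)
c=np.load("pics/w1c.npy",allow_pickle=True).item();print(c["origin"],c["attitude"],state()["joints"])
print(proj(c,[570,145,155]))
E
```

```text
[607.80283671 112.44669778 444.34171343] [ 2.89897885e+00  3.94830303e-04 -1.20561931e+00] [ 4.17313393e-02  3.30296899e-01  1.65580286e+00 -2.19470911e-04
  1.15564440e+00  1.24817974e+00]
[277.96336802 156.85305094]
```

View pics/w1.png

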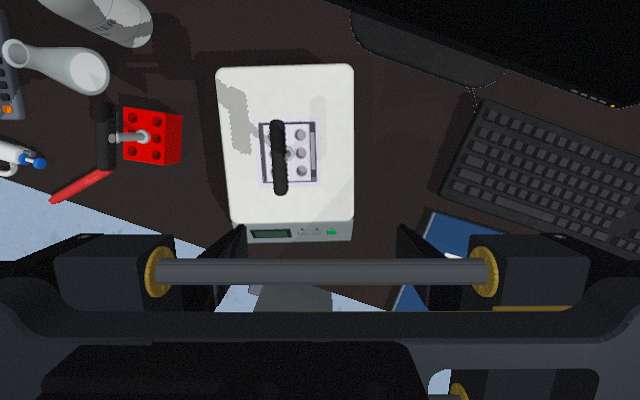

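The wrist view shows the heater's bar from (277,121) to (280,195), centre (278,157), which matches the predicted (278,157). The red look-alike is at (150,137), clear of the approach.

```bash
python3 - <<'E'
from h import *
c=np.load("pics/w1c.npy",allow_pickle=True).item();t=camera_info("top")
print("tri",tri([(c,(278.7,157)),(t,(339.8,182.8))]))
a,b=atz(c,(277,121),165),atz(c,(280.5,194.5),165);print(a,b,(a+b)/2,np.linalg.norm(a-b),np.arctan2(*(a-b)[[1,0]]))
H=[atz(c,p,76) for p in[(217,70),(354,66),(352,218),(231,222)]];d=H[0]-H[3]+H[1]-H[2];print(H,np.arctan2(d[1],d[0]))
s=state();y=s["tcp_rot"][2];D=np.array([570,145])-s["eef_pos"][:2]
print(D@[np.cos(y),np.sin(y)],D@[np.sin(y),-np.cos(y)],s["eef_pos"])
G=(a+b)/2-s["eef_pos"];print(G[:2]@[np.cos(y),np.sin(y)],G[:2]@[np.sin(y),-np.cos(y)])
E
```

```text
tri (array([570.89893556, 144.66658661, 157.6954394 ]), [np.float64(0.8227238287725195), np.float64(0.8227238287725654)])
[602.88879826 155.62798787 165.        ] [536.61667906 129.33963146 165.        ] [569.75273866 142.48380967 165.        ] 71.2956623225165 0.3776349361716382
[array([631.60788615, 256.01409961,  76.        ]), array([694.3871353 , 103.71975256,  76.        ]), array([517.72882448,  33.53272561,  76.        ]), array([453.55981276, 185.32747872,  76.        ])] 0.3780519567707968
42.76007271208093 -43.96140069670046 [545.71705063  88.68510908 252.75375906]
41.6322226937234 -41.69859131356409
```

In the tool's units: -43 mm / 250 = -0.172, 42 mm / 250 = 0.168.

{"op": "send_path", "data": {
  "plan": [
    [[0.08, -0.084, 0], 0, 1],
    [[0.168, -0.172, 0], 0, 1],
    [[0.168, -0.172, 0], 0, 1],
    [[0.168, -0.172, 0.08], 0, 1],
    [[0.168, -0.172, 0.16], 0, 1]
  ]
}}

```text
t: 2.57
eef_pos: [570.2, 144.1, 213.1]
tcp_rot: [3.141, -0.002, 0.365]
ft_force: [-0.8, -0.6, -0.9]
opening: 0.999
grip_force: 0.0
```

{"op": "send_path", "data": {
  "plan": [
    [[0, 0, 0.06], 0, 1],
    [[0, 0, 0.12], 0, 1],
    [[0, 0, 0.18], 0, 1],
    [[0, 0, 0.18], 0, 1]
  ]
}}

```text
t: 2.9
eef_pos: [568.6, 143.4, 165.4]
tcp_rot: [-3.141, 0.004, 0.364]
ft_force: [-0.8, -0.7, -0.8]
opening: 0.999
grip_force: 0.0
```

```bash
python3 - <<'E'
from h import *
c=camera_info("wrist")
p,d=read_camera("wrist");u,v=proj(c,[570,144,155]).astype(int);print(u,v,state()["eef_pos"])
x0,y0=max(0,u-150),max(0,v-100);print(x0,y0)
cv2.imwrite("pics/w2.png",cv2.resize(p[y0:y0+200,x0:x0+300,::-1],None,fx=2.6,fy=2.6))
E
```

```text
321 222 [569.29849785 143.59557666 166.96008683]
171 122
```

View pics/w2.png

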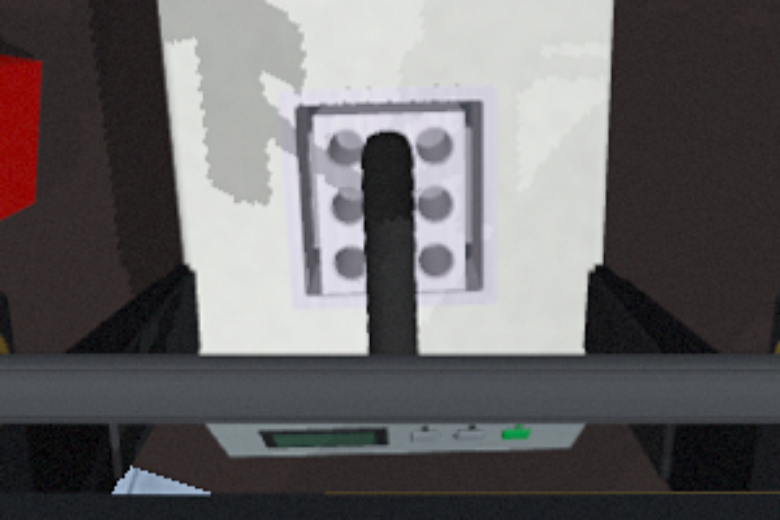

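The close crop shows the bar at column 388 between finger tips at 190 and 598 (middle 394), about 2 mm off. The grey block with six holes sits below it. I shift slightly, go down and close.

In the tool's units: 31 mm / 250 = 0.124, 20 mm / 250 = 0.08, -0.005 rad / 3.1416 = -0.0016.

{"op": "send_path", "data": {
  "plan": [
    [[0, -0.008, 0.04], 0, 1],
    [[0, -0.008, 0.08], -0.0016, 1],
    [[0, -0.008, 0.124], -0.0016, 1],
    [[0, -0.008, 0.124], -0.0016, 0.4],
    [[0, -0.008, 0.124], -0.0016, 0.3]
  ]
}}

```text
t: 3.37
eef_pos: [568.9, 146.6, 136.1]
tcp_rot: [-3.141, 0.001, 0.37]
ft_force: [-0.3, 0.8, 1.0]
opening: 0.91
grip_force: 0.0
```

{"op": "send_path", "data": {
  "plan": [
    [[0, 0, 0], 0, 0],
    [[0, 0, 0], 0, 0],
    [[0, 0, 0], 0, 0],
    [[0, 0, 0], 0, 0],
    [[0, 0, 0], 0, 0]
  ]
}}

```text
t: 3.78
eef_pos: [569.3, 146.7, 136.9]
tcp_rot: [3.141, -0.0, 0.37]
ft_force: [0.2, 0.8, -0.2]
opening: 0.562
grip_force: 0.0
```

{"op": "send_path", "data": {
  "plan": [
    [[0, 0, 0], 0, 0],
    [[0, 0, 0], 0, 0],
    [[0, 0, 0], 0, 0]
  ]
}}

```text
t: 4.03
eef_pos: [569.2, 146.7, 136.7]
tcp_rot: [3.141, -0.0, 0.37]
ft_force: [0.1, 0.5, 0.8]
opening: 0.358
grip_force: 0.0
```

{"op": "send_path", "data": {
  "plan": [
    [[0, 0, 0], 0, 0],
    [[0, 0, 0], 0, 0],
    [[0, 0, 0], 0, 0],
    [[0, 0, 0], 0, 0],
    [[0, 0, 0], 0, 0]
  ]
}}

```text
t: 4.45
eef_pos: [569.7, 145.6, 136.9]
tcp_rot: [3.14, -0.0, 0.37]
ft_force: [1.9, -6.5, 1.3]
opening: 0.142
grip_force: 30.0
```

{"op": "send_path", "data": {
  "plan": [
    [[0, 0, 0], 0, 0],
    [[0, 0, 0], 0, 0]
  ]
}}

```text
t: 4.62
eef_pos: [569.7, 145.6, 136.9]
tcp_rot: [3.14, -0.0, 0.37]
ft_force: [1.4, -7.9, 1.3]
opening: 0.145
grip_force: 30.0
```

Gripped at 30 N. I relieve the sideways force and start the first rock, away from the robot with a little lift.

In the tool's units: 4 mm / 250 = 0.016, 2 mm / 250 = 0.008.

{"op": "send_path", "data": {
  "plan": [
    [[0, 0.004, 0], 0, 0],
    [[0, 0.006, 0], 0, 0],
    [[0.008, 0.006, 0], 0, 0],
    [[0.016, 0.006, 0], 0, 0],
    [[0.016, 0.006, 0], 0, 0]
  ]
}}

```text
t: 5.03
eef_pos: [571.5, 145.6, 137.1]
tcp_rot: [3.141, 0.005, 0.37]
ft_force: [-12.1, -9.7, 12.4]
opening: 0.142
grip_force: 30.0
```

{"op": "send_path", "data": {
  "plan": [
    [[0.008, 0, -0.004], 0, 0],
    [[0.016, 0, -0.008], 0, 0],
    [[0.024, 0, -0.012], 0, 0],
    [[0.024, 0, -0.012], 0, 0]
  ]
}}

```text
t: 5.37
eef_pos: [575.4, 147.5, 138.1]
tcp_rot: [-3.141, 0.01, 0.371]
ft_force: [-13.0, -9.3, -1.0]
opening: 0.142
grip_force: 30.0
```

In the tool's units: 4 mm / 250 = 0.016, -3 mm / 250 = -0.012.

{"op": "send_path", "data": {
  "plan": [
    [[0.008, 0, -0.004], 0, 0],
    [[0.016, 0, -0.008], 0, 0],
    [[0.016, 0, -0.012], 0, 0],
    [[0.016, 0, -0.012], 0, 0]
  ]
}}

```text
t: 5.7
eef_pos: [578.3, 149.0, 138.8]
tcp_rot: [-3.14, 0.013, 0.371]
ft_force: [-9.3, -8.0, -20.1]
opening: 0.141
grip_force: 30.1
```

{"op": "send_path", "data": {
  "plan": [
    [[0.008, 0, -0.004], 0, 0],
    [[0.012, 0, -0.008], 0, 0],
    [[0.012, 0, -0.008], 0, 0]
  ]
}}

```text
t: 5.95
eef_pos: [581.5, 150.8, 139.3]
tcp_rot: [-3.139, 0.013, 0.37]
ft_force: [-2.3, -1.6, -34.8]
opening: 0.143
grip_force: 29.9
```

In the tool's units: -10 mm / 250 = -0.04, -8 mm / 250 = -0.032.

{"op": "send_path", "data": {
  "plan": [
    [[-0.008, 0, 0.008], 0, 0],
    [[-0.016, 0, 0.012], 0, 0],
    [[-0.024, 0, 0.012], 0, 0],
    [[-0.032, 0, 0.012], 0, 0],
    [[-0.04, 0, 0.012], 0, 0]
  ]
}}

```text
t: 6.37
eef_pos: [576.0, 148.0, 140.3]
tcp_rot: [-3.141, 0.001, 0.37]
ft_force: [5.9, 1.6, -27.4]
opening: 0.145
grip_force: 29.9
```

{"op": "send_path", "data": {
  "plan": [
    [[-0.008, 0, 0], 0, 0],
    [[-0.016, 0, 0], 0, 0],
    [[-0.024, 0, 0], 0, 0],
    [[-0.024, 0, 0], 0, 0]
  ]
}}

```text
t: 6.7
eef_pos: [571.1, 146.0, 141.1]
tcp_rot: [-3.142, -0.002, 0.37]
ft_force: [6.1, 2.5, -25.8]
opening: 0.144
grip_force: 30.0
```

```bash
python3 - <<'E'
from h import *
p,d=read_camera("side");q,d=read_camera("top")
cv2.imwrite("pics/side1.png",p[:,:,::-1]);cv2.imwrite("pics/top1.png",q[:,:,::-1])
a=cv2.resize(q[145:235,300:380,::-1],None,fx=5,fy=5,interpolation=3);b=cv2.resize(p[165:240,268:358,::-1],None,fx=4.4,fy=4.4,interpolation=3)
o=np.zeros((450,800,3),np.uint8);o[:450,:400]=a;o[:330,402:402+396]=b;cv2.imwrite("pics/c1.png",o)
E
```

```text
(no output)
```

View pics/c1.png

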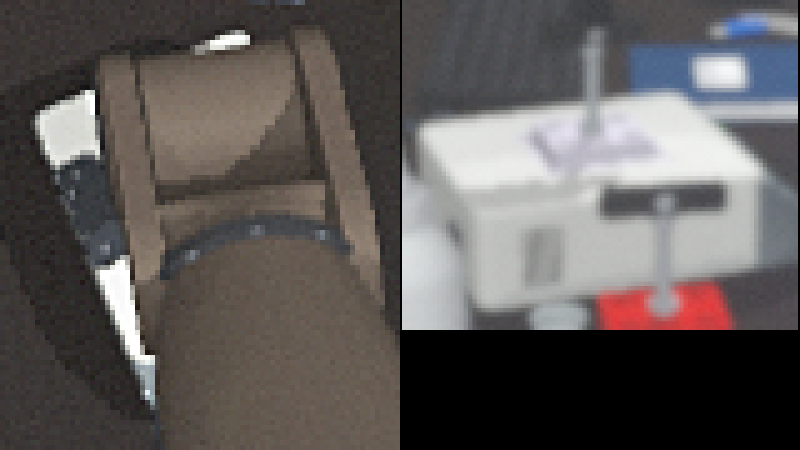

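The heater seems to have slid a few millimetres: its back-left side corner went from (425,125) to (419,125) in the crop. The uplift was too strong, so I measure the slide properly.

In the tool's units: 1.5 mm / 250 = 0.006, 1 mm / 250 = 0.004.

```bash
cat >> h.py <<'E'
def heat():
    "heater shift (world mm, at z~50) since start, from side picture"
    a=cv2.imread("pics/side0.png"); b=read_camera("side")[0][:,:,::-1]
    x0,y0,x1,y1=268,186,346,240
    m=np.zeros((400,640),np.uint8); m[y0:y1,x0:x1]=255; m[186:203,292:332]=0; m[202:,300:346]=0; m[225:,288:]=0
    m[:,:]=m; A=cv2.cvtColor(a,6); B=cv2.cvtColor(np.ascontiguousarray(b),6)
    W=np.eye(2,3,dtype=np.float32)
    _,W=cv2.findTransformECC(A,B,W,cv2.MOTION_TRANSLATION,(3,200,1e-6),m,5)
    du,dv=W[:,2]; c=camera_info("side"); u,v=290,212
    return (atz(c,(u+du,v+dv),50)-atz(c,(u,v),50))[:2].round(1),(du,dv)
E
python3 - <<'E'
from h import *
print(heat()); s=state(); print(s["eef_pos"],s["ft_force"])
E
```

```text
(array([3., 2.]), (np.float32(-1.1119429), np.float32(0.26646015)))
[571.13766854 145.97386273 141.02760139] [  5.22678069   2.38985473 -25.00521251]
```

{"op": "send_path", "data": {
  "plan": [
    [[0, 0, 0.004], 0, 0],
    [[0, 0, 0.006], 0, 0],
    [[0, 0, 0.006], 0, 0]
  ]
}}

```text
t: 7.1
eef_pos: [571.4, 146.0, 140.9]
tcp_rot: [3.141, -0.002, 0.37]
ft_force: [3.7, 1.5, -10.7]
opening: 0.144
grip_force: 30.0
```

The heater slid about 3.5 mm along its x, so the grip went about 9.5 mm past centre relative to it. Now I rock back with a moderate lift.

In the tool's units: -6 mm / 250 = -0.024, -5 mm / 250 = -0.02.

{"op": "send_path", "data": {
  "plan": [
    [[-0.008, 0, 0], 0, 0],
    [[-0.012, 0, 0], 0, 0],
    [[-0.016, 0, 0], 0, 0],
    [[-0.02, 0, 0], 0, 0],
    [[-0.024, 0, 0], 0, 0]
  ]
}}

```text
t: 7.52
eef_pos: [566.5, 143.9, 141.0]
tcp_rot: [3.141, -0.004, 0.37]
ft_force: [7.2, 2.7, -12.2]
opening: 0.144
grip_force: 30.0
```

{"op": "send_path", "data": {
  "plan": [
    [[-0.004, 0, 0], 0, 0],
    [[-0.008, 0, 0], 0, 0],
    [[-0.012, 0, 0], 0, 0],
    [[-0.016, 0, 0], 0, 0]
  ]
}}

```text
t: 7.85
eef_pos: [562.8, 142.4, 141.0]
tcp_rot: [3.141, -0.004, 0.37]
ft_force: [8.5, 3.2, -12.7]
opening: 0.143
grip_force: 30.0
```

```bash
python3 -c "
from h import *
print(heat())"
```

```text
(array([3.1, 1.9]), (np.float32(-1.122587), np.float32(0.24556324)))
```

{"op": "send_path", "data": {
  "plan": [
    [[0.004, 0, -0.002], 0, 0],
    [[0.012, 0, -0.002], 0, 0],
    [[0.02, 0, -0.002], 0, 0],
    [[0.028, 0, -0.002], 0, 0],
    [[0.036, 0, -0.002], 0, 0]
  ]
}}

```text
t: 8.32
eef_pos: [568.8, 145.0, 141.2]
tcp_rot: [3.142, 0.002, 0.37]
ft_force: [-6.4, -3.0, -1.3]
opening: 0.146
grip_force: 30.0
```

{"op": "send_path", "data": {
  "plan": [
    [[0.008, 0, 0], 0, 0],
    [[0.016, 0, 0], 0, 0],
    [[0.024, 0, 0], 0, 0],
    [[0.032, 0, 0], 0, 0],
    [[0.04, 0, 0], 0, 0]
  ]
}}

```text
t: 8.73
eef_pos: [577.7, 148.6, 141.1]
tcp_rot: [-3.141, 0.003, 0.37]
ft_force: [-6.8, -3.0, -1.9]
opening: 0.138
grip_force: 30.0
```

```bash
python3 -c "
from h import *
print(heat())"
```

```text
(array([3., 2.]), (np.float32(-1.0976644), np.float32(0.26587084)))
```

Both rocks are done and the heater is steady. I keep rocking with about 10–20 N of lift.

In the tool's units: -4 mm / 250 = -0.016, -1.5 mm / 250 = -0.006.

{"op": "send_path", "data": {
  "plan": [
    [[0.008, 0, -0.004], 0, 0],
    [[0.016, 0, -0.006], 0, 0],
    [[0.008, 0, -0.006], 0, 0],
    [[-0.004, 0, -0.006], 0, 0],
    [[-0.016, 0, -0.006], 0, 0]
  ]
}}

```text
t: 9.2
eef_pos: [575.5, 147.6, 141.7]
tcp_rot: [-3.142, -0.001, 0.37]
ft_force: [5.2, 2.1, -19.1]
opening: 0.141
grip_force: 30.0
```

{"op": "send_path", "data": {
  "plan": [
    [[-0.012, 0, 0], 0, 0],
    [[-0.024, 0, 0], 0, 0],
    [[-0.036, 0, 0], 0, 0],
    [[-0.044, 0, 0], 0, 0],
    [[-0.044, 0, 0], 0, 0]
  ]
}}

```text
t: 9.62
eef_pos: [566.1, 143.8, 142.4]
tcp_rot: [3.141, -0.004, 0.369]
ft_force: [7.5, 2.5, -19.1]
opening: 0.142
grip_force: 30.0
```

{"op": "send_path", "data": {
  "plan": [
    [[0.012, 0, -0.004], 0, 0],
    [[0.024, 0, -0.004], 0, 0],
    [[0.036, 0, -0.004], 0, 0],
    [[0.048, 0, -0.004], 0, 0],
    [[0.06, 0, -0.004], 0, 0]
  ]
}}

```text
t: 10.03
eef_pos: [577.5, 148.5, 142.9]
tcp_rot: [-3.141, 0.004, 0.37]
ft_force: [-6.6, -2.3, -12.2]
opening: 0.143
grip_force: 30.0
```

In the tool's units: -12 mm / 250 = -0.048, -8 mm / 250 = -0.032.

{"op": "send_path", "data": {
  "plan": [
    [[0.012, 0, -0.004], 0, 0],
    [[0, 0, -0.004], 0, 0],
    [[-0.016, 0, -0.004], 0, 0],
    [[-0.032, 0, -0.004], 0, 0],
    [[-0.048, 0, -0.004], 0, 0]
  ]
}}

```text
t: 10.45
eef_pos: [569.0, 144.9, 144.3]
tcp_rot: [3.141, -0.004, 0.37]
ft_force: [7.4, 2.4, -22.6]
opening: 0.143
grip_force: 30.0
```

{"op": "send_path", "data": {
  "plan": [
    [[-0.012, 0, -0.002], 0, 0],
    [[-0.02, 0, -0.002], 0, 0],
    [[-0.008, 0, -0.004], 0, 0],
    [[0.008, 0, -0.004], 0, 0],
    [[0.024, 0, -0.004], 0, 0]
  ]
}}

```text
t: 10.87
eef_pos: [572.5, 146.4, 145.4]
tcp_rot: [-3.141, 0.002, 0.37]
ft_force: [-6.9, -3.0, -11.2]
opening: 0.144
grip_force: 30.0
```

{"op": "send_path", "data": {
  "plan": [
    [[0.016, 0, -0.002], 0, 0],
    [[0.032, 0, -0.002], 0, 0],
    [[0.044, 0, -0.002], 0, 0],
    [[0.028, 0, -0.006], 0, 0],
    [[0.012, 0, -0.006], 0, 0]
  ]
}}

```text
t: 11.28
eef_pos: [576.7, 148.0, 146.6]
tcp_rot: [3.141, -0.002, 0.37]
ft_force: [4.2, 2.2, -22.8]
opening: 0.143
grip_force: 30.0
```

{"op": "send_path", "data": {
  "plan": [
    [[-0.016, 0, -0.002], 0, 0],
    [[-0.032, 0, -0.002], 0, 0],
    [[-0.044, 0, -0.002], 0, 0],
    [[-0.028, 0, -0.006], 0, 0],
    [[-0.012, 0, -0.006], 0, 0]
  ]
}}

```text
t: 11.7
eef_pos: [572.5, 146.4, 148.2]
tcp_rot: [-3.142, 0.002, 0.37]
ft_force: [-4.9, -2.9, -17.2]
opening: 0.143
grip_force: 30.0
```

```bash
python3 -c "
from h import *
print(heat());s=state();print(s['eef_pos'],s['ft_force'])"
```

```text
(array([3.1, 2. ]), (np.float32(-1.1333218), np.float32(0.26409942)))
[573.08002798 146.62626367 148.2129166 ] [ -4.95199476  -1.90837142 -17.42738904]
```

In the tool's units: 10 mm / 250 = 0.04, -1.5 mm / 250 = -0.006.

{"op": "send_path", "data": {
  "plan": [
    [[0.016, 0, -0.002], 0, 0],
    [[0.032, 0, -0.002], 0, 0],
    [[0.04, 0, -0.002], 0, 0],
    [[0.024, 0, -0.006], 0, 0],
    [[0.008, 0, -0.006], 0, 0]
  ]
}}

```text
t: 12.17
eef_pos: [575.5, 147.6, 149.4]
tcp_rot: [3.142, -0.001, 0.37]
ft_force: [4.2, 1.8, -24.2]
opening: 0.141
grip_force: 30.0
```

{"op": "send_path", "data": {
  "plan": [
    [[-0.016, 0, -0.002], 0, 0],
    [[-0.032, 0, -0.002], 0, 0],
    [[-0.044, 0, -0.002], 0, 0],
    [[-0.028, 0, -0.006], 0, 0],
    [[-0.012, 0, -0.006], 0, 0]
  ]
}}

```text
t: 12.58
eef_pos: [571.8, 146.2, 151.0]
tcp_rot: [-3.141, 0.001, 0.37]
ft_force: [-4.0, -2.0, -20.1]
opening: 0.142
grip_force: 30.0
```

{"op": "send_path", "data": {
  "plan": [
    [[0.016, 0, -0.002], 0, 0],
    [[0.032, 0, -0.002], 0, 0],
    [[0.044, 0, -0.002], 0, 0],
    [[0.028, 0, -0.006], 0, 0],
    [[0.012, 0, -0.006], 0, 0]
  ]
}}

```text
t: 13.0
eef_pos: [575.8, 147.7, 152.4]
tcp_rot: [3.142, -0.001, 0.37]
ft_force: [2.7, 2.4, -24.4]
opening: 0.141
grip_force: 30.0
```

{"op": "send_path", "data": {
  "plan": [
    [[-0.016, 0, -0.002], 0, 0],
    [[-0.032, 0, -0.002], 0, 0],
    [[-0.04, 0, -0.002], 0, 0],
    [[-0.024, 0, -0.006], 0, 0],
    [[-0.008, 0, -0.006], 0, 0]
  ]
}}

```text
t: 13.42
eef_pos: [573.0, 146.7, 154.0]
tcp_rot: [-3.141, 0.001, 0.37]
ft_force: [-4.7, -1.1, -20.9]
opening: 0.142
grip_force: 30.0
```

```bash
python3 -c "
from h import *
print(heat());s=state();print(s['eef_pos'],s['ft_force'])"
```

```text
(array([3.1, 2.1]), (np.float32(-1.1299113), np.float32(0.2811722)))
[573.64452004 146.84060924 154.09914836] [ -3.80872705  -0.54526453 -22.2266166 ]
```

In the tool's units: 8 mm / 250 = 0.032, 7 mm / 250 = 0.028.

{"op": "send_path", "data": {
  "plan": [
    [[0.016, 0, 0], 0, 0],
    [[0.028, 0, 0], 0, 0],
    [[0.032, 0, -0.002], 0, 0],
    [[0.016, 0, -0.004], 0, 0],
    [[0, 0, -0.004], 0, 0]
  ]
}}

```text
t: 13.88
eef_pos: [573.9, 146.9, 154.9]
tcp_rot: [3.141, -0.002, 0.37]
ft_force: [3.8, 0.7, -26.0]
opening: 0.14
grip_force: 30.0
```

{"op": "send_path", "data": {
  "plan": [
    [[-0.016, 0, -0.002], 0, 0],
    [[-0.032, 0, -0.002], 0, 0],
    [[-0.036, 0, -0.002], 0, 0],
    [[-0.02, 0, -0.004], 0, 0],
    [[-0.004, 0, -0.004], 0, 0]
  ]
}}

```text
t: 14.3
eef_pos: [572.4, 146.4, 156.3]
tcp_rot: [3.142, -0.0, 0.37]
ft_force: [-4.9, -2.3, -18.9]
opening: 0.141
grip_force: 30.0
```

{"op": "send_path", "data": {
  "plan": [
    [[0.016, 0, -0.002], 0, 0],
    [[0.032, 0, -0.002], 0, 0],
    [[0.036, 0, -0.002], 0, 0],
    [[0.02, 0, -0.004], 0, 0],
    [[0.004, 0, -0.004], 0, 0]
  ]
}}

```text
t: 14.72
eef_pos: [574.2, 146.9, 157.4]
tcp_rot: [3.141, -0.003, 0.37]
ft_force: [2.9, 1.5, -21.9]
opening: 0.138
grip_force: 30.0
```

```bash
python3 -c "
from h import *
print(heat());s=state();print(s['eef_pos'],s['ft_force'])"
```

```text
(array([3. , 2.1]), (np.float32(-1.1144181), np.float32(0.2796395)))
[573.58993717 146.73147876 157.52752009] [  1.88479513   0.07479278 -23.76886765]
```

In the tool's units: -9 mm / 250 = -0.036, -8 mm / 250 = -0.032.

{"op": "send_path", "data": {
  "plan": [
    [[-0.016, 0, -0.002], 0, 0],
    [[-0.032, 0, -0.002], 0, 0],
    [[-0.036, 0, -0.002], 0, 0],
    [[-0.02, 0, -0.004], 0, 0],
    [[-0.004, 0, -0.004], 0, 0]
  ]
}}

```text
t: 15.18
eef_pos: [572.6, 146.4, 158.8]
tcp_rot: [3.141, 0.0, 0.37]
ft_force: [-3.4, -0.3, -12.5]
opening: 0.14
grip_force: 30.0
```

{"op": "send_path", "data": {
  "plan": [
    [[0.016, 0, -0.002], 0, 0],
    [[0.032, 0, -0.002], 0, 0],
    [[0.036, 0, -0.002], 0, 0],
    [[0.02, 0, -0.004], 0, 0],
    [[0.004, 0, -0.004], 0, 0]
  ]
}}

```text
t: 15.6
eef_pos: [573.8, 146.9, 159.7]
tcp_rot: [3.141, -0.002, 0.37]
ft_force: [0.5, 0.9, -3.9]
opening: 0.139
grip_force: 30.0
```

```bash
python3 -c "
from h import *
print(heat());s=state();print(s['eef_pos'],s['ft_force'])
p,d=read_camera('side');w,d=read_camera('wrist')
b=cv2.resize(p[150:240,268:358,::-1],None,fx=4.4,fy=4.4,interpolation=3)
o=np.zeros((400,800,3),np.uint8);o[:396,:396]=b;o[:400,400:]=cv2.resize(w[122:322,221:421,::-1],None,fx=2,fy=2);cv2.imwrite('pics/c2.png',o)"
```

```text
(array([3.1, 2.1]), (np.float32(-1.1248124), np.float32(0.26920447)))
[573.06337145 146.67979955 159.65021885] [ 0.32909711 -0.04526443 -4.35609648]
```

View pics/c2.png

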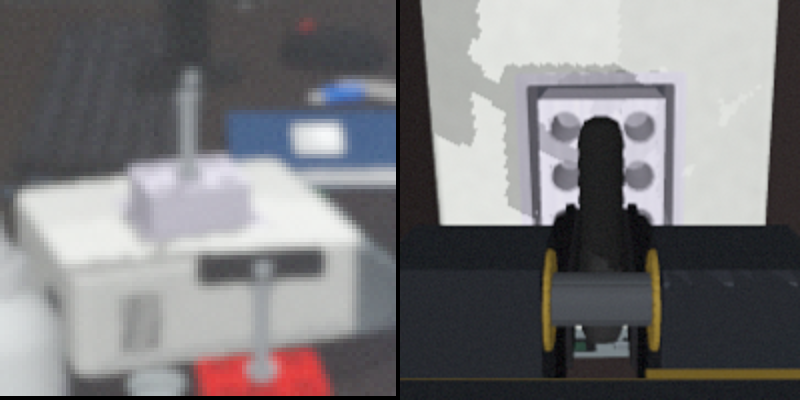

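The block is free: the force is just its 4.4 N weight. The side crop shows it well proud at (190,200), upright, and centred in the well in the wrist crop. I raise it straight.

In the tool's units: -10 mm / 250 = -0.04, -8 mm / 250 = -0.032.

{"op": "send_path", "data": {
  "plan": [
    [[0, 0, -0.008], 0, 0],
    [[0, 0, -0.016], 0, 0],
    [[0, 0, -0.024], 0, 0],
    [[0, 0, -0.032], 0, 0],
    [[0, 0, -0.04], 0, 0]
  ]
}}

```text
t: 16.17
eef_pos: [573.6, 146.8, 169.5]
tcp_rot: [3.141, -0.0, 0.37]
ft_force: [0.6, -0.3, -5.7]
opening: 0.139
grip_force: 30.0
```

{"op": "send_path", "data": {
  "plan": [
    [[0, 0, -0.008], 0, 0],
    [[0, 0, -0.016], 0, 0],
    [[0, 0, -0.024], 0, 0],
    [[0, 0, -0.032], 0, 0],
    [[0, 0, -0.04], 0, 0]
  ]
}}

```text
t: 16.58
eef_pos: [573.5, 146.8, 179.4]
tcp_rot: [3.141, -0.0, 0.37]
ft_force: [0.8, 0.0, -5.1]
opening: 0.14
grip_force: 30.0
```

{"op": "send_path", "data": {
  "plan": [
    [[0, 0, -0.016], 0, 0],
    [[0, 0, -0.032], 0, 0],
    [[0, 0, -0.048], 0, 0],
    [[0, 0, -0.064], 0, 0],
    [[0, 0, -0.064], 0, 0]
  ]
}}

```text
t: 17.0
eef_pos: [573.8, 146.8, 196.2]
tcp_rot: [3.141, -0.001, 0.37]
ft_force: [-0.9, -0.1, -4.9]
opening: 0.14
grip_force: 30.0
```

```bash
python3 -c "
from h import *
print(heat());s=state();print(s['eef_pos'],s['ft_force'],s['moment'])
p,d=read_camera('side');w,d=read_camera('wrist')
b=cv2.resize(p[140:240,268:358,::-1],None,fx=4.4,fy=4.4,interpolation=3)
o=np.zeros((440,800,3),np.uint8);o[:440,:396]=b;o[:400,400:]=cv2.resize(w[122:322,221:421,::-1],None,fx=2,fy=2);cv2.imwrite('pics/c3.png',o)"
```

```text
(array([3. , 2.5]), (np.float32(-1.1232119), np.float32(0.3276807)))
[573.66916412 146.80745919 195.7339075 ] [ 0.43852254  0.98149924 -5.23839495] [-0.05160918 -0.02147184 -0.01224862]
```

View pics/c3.png

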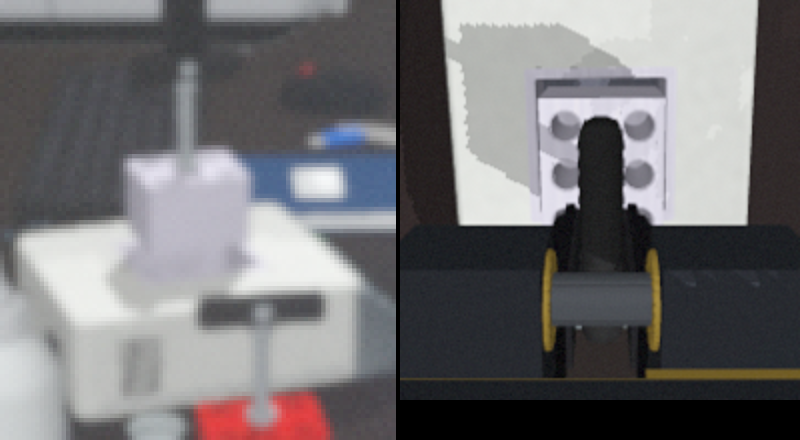

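The block hangs upright at (188,215), clear of the well: the TCP rose 59 mm, so its underside is about 15–19 mm above the mouth, and the load is its weight only. The heater is still. I settle the arm and hand in.

{"op": "send_path", "data": {
  "plan": [
    [[0, 0, 0], 0, 0],
    [[0, 0, 0], 0, 0],
    [[0, 0, 0], 0, 0],
    [[0, 0, 0], 0, 0],
    [[0, 0, 0], 0, 0]
  ]
}}

```text
t: 17.57
eef_pos: [573.5, 146.8, 195.1]
tcp_rot: [3.142, 0.0, 0.37]
ft_force: [0.3, -0.7, -6.3]
opening: 0.139
grip_force: 30.0
```

```bash
python3 -c "
from cell import *
print(job_done())"
```

```text
the job is handed in; nothing more can be done
None
```

I rocked the block free and handed the job in (no verdict came back) with it held upright about 15–19 mm above the well; the heater stayed on the bench but slid about 3.5 mm during the first rock, within the 30 mm limit.

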